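Pack the last jar and hold the gift-basket lid at its balance point

ROBOT

A 6-joint arm with a two-finger parallel gripper is mounted at the origin on the work surface. World frame = base frame: x ahead of the robot, y to its left, z up, the work surface at z = 0. Lengths are in m, angles in rad, forces in N, time in s.
With the tool pointing down it reaches from about 0.325 to 0.75 m from the base axis. Payload 7.6 kg.
Tool frame: the origin (TCP) lies at the very end of the fingers, on their centre line; the grasp point (between the pads) lies 19 mm behind it; z points along the fingers, y is the direction in which the jaws open and shut (so a half turn about z gives the same grasp; the last joint's range is limited). The gripper opens to 85 mm and grips with 20 to 120 N. Pads are 22 mm wide; open, the fingers measure 114 mm over their backs; the gripper's body (76 mm by 85 mm) begins 54 mm behind the grasp point. The pads swing forward as they close: fully open they stand 13 mm farther back than shut.
Start: joints at [-1.275, 0.052, 1.401, -0, 1.689, -0.07], TCP at [0.188, -0.49, 0.231] pointing down, gripper open.
Joint ranges: [-2.9, 2.9], [-0.91, 2.17], [0.12, 2.37], [-1.06, 4.2], [0.26, 2.73], [-2.93, 2.93]. Speed limits (rad/s): [2.57, 2.57, 3.01, 3.14, 3.14, 3.14].

INTERFACE

Orientations are given as a rotation vector (axis times angle).
In Python, from station import sensors, imaging, manip gives the robot as it stands. The module is installed in compiled form; this text tells all that it offers.
- The arm moves only by the tool jog_arm, never from a script. Its argument "moves" is a list of rows, each a list of 5 numbers: the shift along the tool's x, y, z in m, then the turn about the tool's z in rad, then the closure, from 0 (fully open) to 1 (shut). In form: [[x, y, z, yaw, jaw], ...]. A call has 1 to 20 rows; each row is the pose to reach, as a shift and turn from the pose commanded when the call began, along the tool's axes at that moment; what a row does not reach only later rows make up. A row lasts 1/12 s, in which the tool goes at most 41.7 mm and 7.16 degrees, less where a joint would pass 70% of its speed; a pose out of reach is approached as far as the arm can. A call with a gripper value outside its range is refused whole. The fingers move at their own pace and stop on an object; "grip_force" is the grip in N (left out, the last holds). Time passes only in rows, so rows that repeat a pose let the fingers close. It gives the time, the measured TCP pose, the force and the opening at its end, in the units of the state.
- sensors.sense(): the state, without advancing time (a new reading comes with each control period).
- imaging.snapshot(name): name is "scene" or "top"; returns the picture (384x512x3 uint8, red, green, blue); there is no depth.
- imaging.camera_model(name): a dict with "camera_matrix" (3x3 intrinsics, pixels), "T" (4x4, takes a point from camera to world coordinates). Camera axes: x right, y up, looking along -z (the intrinsics and any distortion apply to the point x, -y, -z); pixel columns grow to the right and rows downward; lengths in m; the calibration is good to about 2 mm. A picture is of the moment at which its call begins. camera_model takes no time and is no camera call.
- manip.close_job(): hands the job in, once; it reports no verdict.
The state is a dict: "time_s": time; "joint_positions": joint angles; "joint_velocities": joint speeds; "joint_efforts": joint torques, N m; "eef_pos": TCP position; "tcp_rot": TCP orientation; "contact_force": force on the tool from outside, world axes, zero at the start; "moment": the same for the moment, N m; "finger_gap": finger opening in m.
Only numpy, scipy, OpenCV 4.12 (cv2) and the standard library are available. Lean on these libraries where they do the work, as an engineer would, in place of code of your own. Each camera call takes 0.05 s, during which the arm holds its last target.

TASK

Stand the amber jar with the black cap upright on the floor of the open gift basket, next to the jar already packed there; set it down rather than dropping it, and leave the other goods where they are. Then take the lid by its wooden loop, swing it up from where it lies open to its balance point, straight upright above the hinge, where it would fall neither way, and do not let it fall shut. Finish while still gripping the loop and holding the lid still there, so that a colleague can screw on the lid stay.

Things in the scene. Friction and masses are not known exactly. Their poses are not given: they have to be found in the camera images.
- basket: Woven brown gift basket, open on top, fixed to the table: 270 mm long (its x) by 170 mm wide (its y) by 100 mm high (z up), walls and floor 8 mm thick (inner floor 8 mm above the table). Origin: centre of its underside. The lid is hinged along the long rim on its +y side. Yaw within 0.2 rad of the world axes.
- lid (a joint): Angle in rad of the basket's lid, a pale wooden board of about 0.3 kg, 270 mm along the hinge, 168 mm from hinge to free edge, 8 mm thick (11 mm over its slats), with a loop handle beyond its free edge: 0 = closed flat on the rim, 1.571 = straight upright (the balance point; its weight is then over the hinge), 2.5 = the stop, fallen open on the far (+y) side, where it starts. The hinge turns almost freely: let go, the lid falls to one side or the other.
- hinge_mid (a point): Middle of the lid's hinge line: in the basket's frame 85 mm along +y and 106 mm up. The hinge line runs along the basket's x; axes are those of the basket. The lid's plane passes through it, so at angle a the lid points along (-cos a) of the basket's y and (sin a) of z.
- loop (a point): Centre of the grip bar of the lid's dark wooden loop handle: a round bar of 12 mm diameter, parallel to the hinge (the basket's x), 225 mm from the hinge line in the lid's plane, with 126 mm of straight bar free between the loop's two legs and 51 mm free between the bar and the board's free edge. It can be pinched from above with one finger through the loop, at any lid angle; the bar can turn in the fingers while the lid swings.
- jar_mid (a point): Centre (half-way up, 45 mm above its underside) of the amber glass jar with a paper label and a black cap, 52 mm diameter, 90 mm high, about 0.22 kg, standing upright on the table at the robot's right.
- packed_mid (a point): Point on the axis 40 mm above the underside of the white jar with a red cap that is already packed, 60 mm diameter, 78 mm high, standing loose in the basket at the middle of its width, up to 75 mm to either side of its middle along x.
- tub_mid (a point): Point on the axis 40 mm above the underside of the white tub with a green band, 62 mm diameter, 80 mm high, loose on the table near the amber jar; a bystander.
- can_mid (a point): Point on the axis 40 mm above the underside of the plain blue can, 56 mm diameter, 95 mm high, loose on the table near the amber jar; a bystander.

How it is judged:
On the way:
1. the amber jar stands upright and released on the basket's floor while the lid still lies open (x of jar_mid in the frame of basket between -0.127 and 0.127 m and y of jar_mid in the frame of basket between -0.077 and 0.077 m and z of jar_mid in the frame of basket between 0.038 and 0.062 m and angle between jar_mid's own z axis and vertical below 0.15 rad and contact force between jar and the fingers below 0.05 N and linear speed of jar below 0.03 m/s and value of joint lid above 2.2 rad), for 0.2 s.
At the end, for the whole second after the job is handed in: Both jars stand upright (within 0.15 rad) and free on the basket's floor, not touching the lid; the lid is still, within 0.10 rad of straight upright, and the fingers grip its loop (over 1 N of contact, grasp point within 40 mm of the middle of the bar) (x of jar_mid in the frame of basket between -0.127 and 0.127 m and y of jar_mid in the frame of basket between -0.077 and 0.077 m and z of jar_mid in the frame of basket between 0.038 and 0.062 m and angle between each of jar_mid, packed_mid's own z axis and vertical below 0.15 rad and contact force between jar and the fingers below 0.05 N and linear speed of jar below 0.03 m/s and x of packed_mid in the frame of basket between -0.127 and 0.127 m and y of packed_mid in the frame of basket between -0.077 and 0.077 m and z of packed_mid in the frame of basket between 0.036 and 0.06 m and value of joint lid between 1.471 and 1.671 rad and velocity of joint lid between -0.05 and 0.05 rad/s and contact force between lid and the fingers above 1 N and distance between the grasp point and loop below 0.04 m and contact force between lid and jar below 0.05 N and contact force between lid and packed below 0.05 N); the arm keeps its last pose, push and grip.
It fails at once if the lid has fallen, or been pushed, well past its balance point towards closed (value of joint lid below 1.1 rad).
It fails at once if the amber jar was dropped (falling free more than 20 mm above the basket's floor) (height (world z) of jar_mid above 0.073 m and contact force between jar and the fingers below 0.02 N and linear speed of jar above 0.4 m/s).
It fails at once if the tub or the can was moved more than 40 mm or knocked over, or the packed jar was lifted out (distance of any of tub_mid, can_mid from where it was at the start of the episode above 0.04 m or angle between any of tub_mid, can_mid's own z axis and vertical above 0.6 rad or z of packed_mid in the frame of basket above 0.085 m).
It also fails if it takes over 51 s, if anything falls off the work surface, if the arm or the gripper's body presses on something with over 40 N, if the wrist force passes 120 N, or if a joint passes its speed limit or range.

## Working session

There is one attempt and no reset: what is moved stays moved. The work goes in short steps, Python scripts to look and compute and a tool call to move; the robot and the scene stay as the last step left them, time stands still between calls to the robot, and variables do not carry over. Pictures are saved under pics/ and viewed, and the job is handed in when it is done.

Besides the shell and the picture viewer there is one more tool, called after "Emit:" in YAML: its name, and indented under it one key for each argument. jog_arm: Moves the arm, as the interface text tells. Its arguments: {"type":"object","properties":{"moves":{"type":"array","items":{"type":"array","items":{"type":"number"}}},"grip_force":{"type":"number"}},"required":["moves"]}

```bash
mkdir -p pics; python3 - <<'E'
from station import sensors, imaging, manip
import cv2, numpy as np
print(sensors.sense())
for n in("scene","top"):
    im=imaging.snapshot(n); cv2.imwrite(f"pics/{n}0.png",im[:,:,::-1]); np.save(f"{n}0.npy",im)
    m=imaging.camera_model(n); print(n,np.round(m["camera_matrix"],2).tolist(),np.round(m["T"],4).tolist(),[k for k in m])
E
```

```text
{'time_s': 0.0, 'joint_positions': array([-1.27536367e+00,  5.28619391e-02,  1.40172017e+00, -5.36892049e-06,
        1.68863754e+00, -7.03125733e-02]), 'joint_velocities': array([ 0.0007644 , -0.0004446 , -0.00120172, -0.001068  ,  0.0014279 ,
        0.00131599]), 'joint_efforts': array([ 2.14458545e-03, -3.81670225e+01, -3.60180938e+01,  1.33632311e-04,
        6.19153463e-03,  4.44744785e-05]), 'eef_pos': array([ 0.18768755, -0.48997376,  0.23046157]), 'tcp_rot': array([-3.08761871e+00, -5.71019571e-01,  2.95232384e-04]), 'contact_force': array([-0.08798671, -0.07609941,  0.02410121]), 'moment': array([-0.03498921,  0.0380921 , -0.00676848]), 'finger_gap': 0.0855049758822289}
scene [[362.68, 0.0, 258.71], [0.0, 362.68, 194.47], [0.0, 0.0, 1.0]] [[-0.6983, -0.4661, 0.5432, 0.9226], [0.7157, -0.4669, 0.5195, 0.2289], [0.0114, 0.7515, 0.6596, 0.5709], [0.0, 0.0, 0.0, 1.0]] ['camera_matrix', 'T']
top [[353.54, 0.0, 252.05], [0.0, 353.54, 196.21], [0.0, 0.0, 1.0]] [[0.0292, 0.9909, -0.1316, 0.4023], [-0.9995, 0.0271, -0.0181, -0.1471], [-0.0144, 0.1321, 0.9911, 0.9568], [0.0, 0.0, 0.0, 1.0]] ['camera_matrix', 'T']
```

View pics/scene0.png

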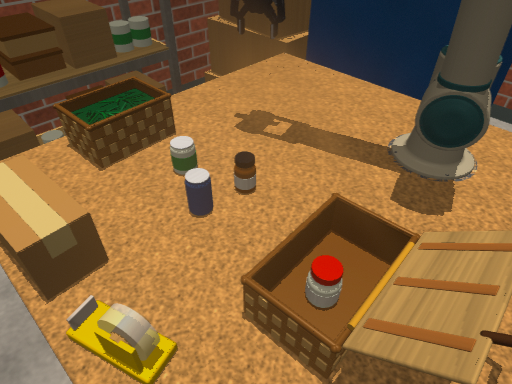

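View pics/top0.png

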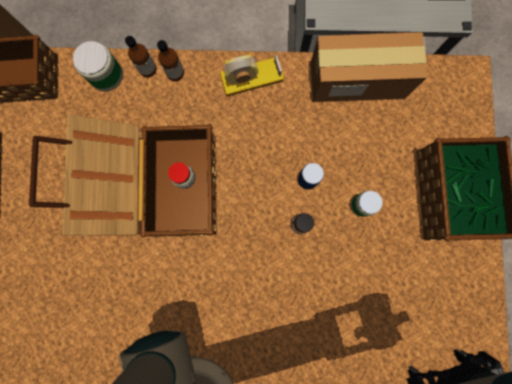

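The scene view shows the amber jar at about (245,172), the can at (199,192) and the tub at (183,155). The packed jar is at (325,280), and the lid is open at the right. In the top view the amber cap is at (304,223), the can at (312,175), the tub at (369,204), the packed cap at (180,174) and the loop bar at x≈35, y 138–206.

```bash
cat > h.py <<'E'
import numpy as np, cv2
from station import sensors, imaging, manip
def ray(n,u,v):
    m=imaging.camera_model(n);K=m["camera_matrix"];T=np.array(m["T"])
    d=np.array([(u-K[0][2])/K[0][0],-(v-K[1][2])/K[1][1],-1.]);d=T[:3,:3]@d
    return T[:3,3],d/np.linalg.norm(d)
def plane(n,u,v,z):
    o,d=ray(n,u,v);return o+d*(z-o[2])/d[2]
def tri(p,q):
    o1,d1=ray("top",*p);o2,d2=ray("scene",*q)
    s=np.linalg.lstsq(np.c_[d1,-d2],o2-o1,rcond=None)[0]
    a=o1+s[0]*d1;b=o2+s[1]*d2
    return (a+b)/2,np.linalg.norm(a-b)
def proj(n,P):
    m=imaging.camera_model(n);K=np.array(m["camera_matrix"]);T=np.array(m["T"])
    c=T[:3,:3].T@(np.array(P)-T[:3,3]);return K[0,0]*c[0]/-c[2]+K[0,2],K[1,2]-K[1,1]*c[1]/-c[2]
E
python3 - <<'E'
from h import *
t=np.load("top0.npy");s=np.load("scene0.npy")
def big(name,im,box,c):
    x0,y0,x1,y1=box;k=min(780//(x1-x0),580//(y1-y0));cv2.imwrite(f"pics/{name}.png",cv2.resize(im[y0:y1,x0:x1,::-1],None,fx=k,fy=k,interpolation=cv2.INTER_CUBIC));print(name,k)
big("t_bask",t,(20,110,230,245),0)
big("t_jars",t,(285,150,395,240),0)
big("s_jars",s,(160,125,270,225),0)
big("s_bask",s,(240,190,512,384),0)
E
```

```text
t_bask 3
t_jars 6
s_jars 5
s_bask 2
```

View pics/t_bask.png

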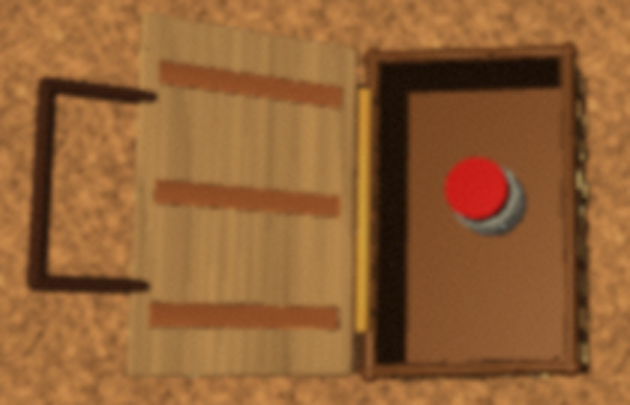

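View pics/t_jars.png

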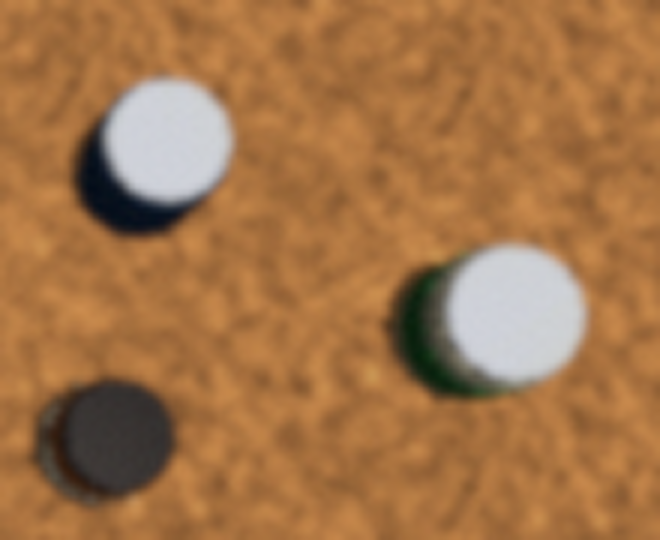

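View pics/s_jars.png

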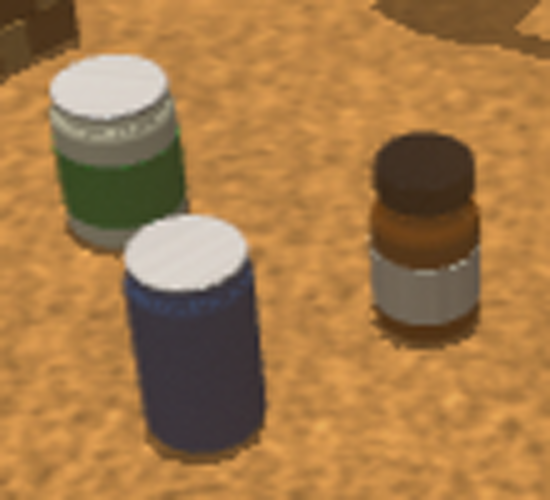

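View pics/s_bask.png

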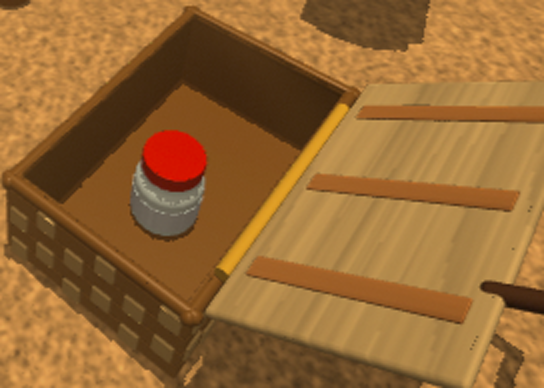

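```bash
python3 - <<'E'
from h import *
np.set_printoptions(precision=4,suppress=True)
T=lambda x,y:(20+x/3,110+y/3)
J=lambda x,y:(285+x/6,150+y/6)
SJ=lambda x,y:(160+x/5,125+y/5)
SB=lambda x,y:(240+x/2,190+y/2)
pts=dict(amber=(J(117,437),SJ(424,158)),can=(J(168,141),SJ(187,253)),tub=(J(515,313),SJ(109,86)),packed=(T(476,188),SB(174,157)),
pp=(T(370,50),SB(192,316)),pm=(T(575,46),SB(8,178)),mm=(T(577,370),SB(192,10)),mp=(T(370,377),SB(357,94)),
s1f=(T(160,73),SB(469,308)),s1h=(T(341,97),SB(249,267)),s2f=(T(155,192),SB(518,201)),s2h=(T(339,206),SB(309,183)))
R={}
for k,(a,b) in pts.items():
    P,e=tri(a,b);R[k]=P;print(k,P,round(e,4))
for k in("s1","s2"):
    d=R[k+"f"]-R[k+"h"];print(k,np.arctan2(d[2],-d[1]),np.linalg.norm(d))
print("bar ends z.241",plane("top",*T(47,82),.241),plane("top",*T(36,284),.241))
c=(R['pp']+R['pm']+R['mm']+R['mp'])/4
for z in(.1,):
  q=[plane("top",*pts[k][0],z) for k in("pp","pm","mm","mp")];print(np.array(q),np.mean(q,0))
  e1=q[0]-q[3];e2=q[1]-q[2];print("yaw",-np.arctan2(e1[0],e1[1])+np.pi/2,np.arctan2(e2[1],e2[0]),np.linalg.norm(e1),np.linalg.norm(e2))
print(c)
E
```

```text
amber [ 0.4558 -0.2619  0.091 ] 0.0017
can [ 0.5779 -0.2808  0.0936] 0.0002
tub [ 0.512  -0.4269  0.0792] 0.0001
packed [0.5735 0.0552 0.0831] 0.0012
pp [0.6848 0.1474 0.102 ] 0.0003
pm [ 0.693  -0.0225  0.0965] 0.0041
mm [ 0.4228 -0.0368  0.0945] 0.0016
mp [0.4122 0.1319 0.094 ] 0.0026
s1f [0.6299 0.2668 0.2036] 0.0003
s1h [0.6389 0.1599 0.1216] 0.0033
s2f [0.5407 0.2627 0.2025] 0.0003
s2h [0.5488 0.1551 0.1212] 0.003
s1 2.4873004716009435 0.13496923692052548
s2 2.49441870735747 0.1351033231026209
bar ends z.241 [0.6101 0.3257 0.241 ] [0.4675 0.3175 0.241 ]
[[ 0.6855  0.1479  0.1   ]
 [ 0.6932 -0.0246  0.1   ]
 [ 0.4231 -0.0382  0.1   ]
 [ 0.4126  0.1287  0.1   ]] [0.5536 0.0535 0.1   ]
yaw 0.07004111158461046 0.05033408043139155 0.27356633569709476 0.2704826396348425
[0.5532 0.055  0.0968]
```

Emit:
jog_arm:
  moves:
    - [0.11,-0.039,0.027,0.1,0]
    - [0.11,-0.039,0.027,0.1,0]
    - [0.11,-0.039,0.027,0.1,0]
    - [0.22,-0.078,0.053,0.2,0]
    - [0.22,-0.078,0.053,0.2,0]
    - [0.22,-0.078,0.053,0.2,0]
    - [0.332,-0.117,0.08,0.311,0]
    - [0.332,-0.117,0.08,0.311,0]
    - [0.332,-0.117,0.08,0.311,0]
    - [0.332,-0.117,0.08,0.311,0]
    - [0.332,-0.117,0.08,0.311,0]
    - [0.332,-0.117,0.08,0.311,0]

```text
time_s: 1.1
eef_pos: [0.4557, -0.2624, 0.1511]
tcp_rot: [3.14, 0.087, -0.001]
contact_force: [0.1, -1.0, -0.0]
finger_gap: 0.0856
```

```bash
python3 - <<'E'
from h import *
for n in("scene","top"):
    im=imaging.snapshot(n); cv2.imwrite(f"pics/{n}1.png",im[:,:,::-1])
s=sensors.sense();print(s["time_s"],s["eef_pos"],s["tcp_rot"],s["contact_force"])
E
```

```text
1.2 [ 0.4553478  -0.26321066  0.15158406] [3.13998837e+00 8.35747756e-02 1.92817381e-04] [-0.52292422  0.02339517  0.16680338]
```

View pics/scene1.png

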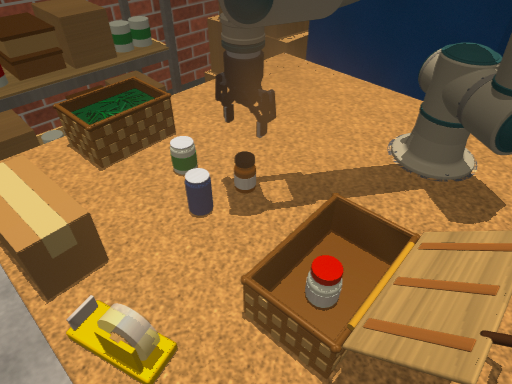

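The scene view shows the fingers straddling the column above the jar: tips at about (225,120) and (262,131), jar cap at (245,160). I'll go straight down.

Emit:
jog_arm:
  moves:
    - [0,0,0.03,0,0]
    - [0,0,0.06,0,0]
    - [0,0,0.085,0,0]
    - [0,0,0.105,0,0]
    - [0,0,0.12,0,0]
    - [0,0,0.125,0,0]
    - [0,0,0.125,0,0]
    - [0,0,0.125,0,0.5]
    - [0,0,0.125,0,0.7]
    - [0,0,0.125,0,0.7]
    - [0,0,0.125,0,0.7]
    - [0,0,0.125,0,0.7]
    - [0,0,0.125,0,0.7]
    - [0,0,0.125,0,0.7]
  grip_force: 40

```text
time_s: 2.37
eef_pos: [0.4568, -0.263, 0.0282]
tcp_rot: [3.138, 0.086, 0.004]
contact_force: [-2.3, -0.1, 6.2]
finger_gap: 0.0507
```

```bash
python3 - <<'E'
from h import *
for n in("scene","top"):
    im=imaging.snapshot(n); cv2.imwrite(f"pics/{n}2.png",im[:,:,::-1])
s=sensors.sense();print(s["time_s"],s["eef_pos"],s["tcp_rot"],s["contact_force"],s["finger_gap"])
E
```

```text
2.4667 [ 0.45683513 -0.26301668  0.02821127] [3.13827915 0.08606064 0.00365754] [-1.5602469  -1.21638122  6.23931547] 0.05091431977804417
```

View pics/scene2.png

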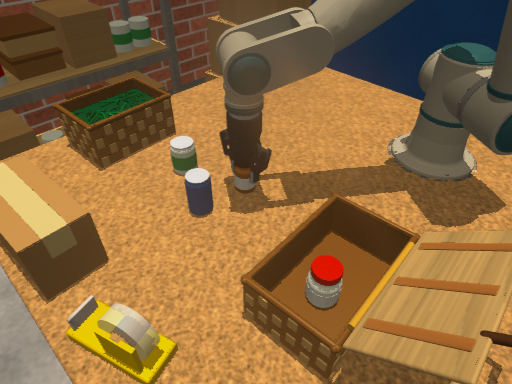

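Emit:
jog_arm:
  moves:
    - [0,0,-0.02,0,0.7]
    - [0,0,-0.05,0,0.7]
    - [0,0,-0.08,0,0.7]
    - [0,0,-0.11,0,0.7]
    - [0,0,-0.14,0,0.7]
    - [0.003,-0.02,-0.16,0,0.7]
    - [0.008,-0.05,-0.16,0,0.7]
    - [0.013,-0.085,-0.16,0,0.7]
    - [0.019,-0.12,-0.16,0,0.7]
    - [0.024,-0.155,-0.16,0,0.7]
    - [0.03,-0.19,-0.16,0,0.7]
    - [0.036,-0.225,-0.16,0,0.7]
    - [0.041,-0.26,-0.16,0,0.7]
    - [0.045,-0.285,-0.16,0,0.7]
    - [0.048,-0.303,-0.16,0,0.7]
    - [0.049,-0.311,-0.16,0,0.7]
    - [0.049,-0.311,-0.16,0,0.7]
    - [0.049,-0.311,-0.16,0,0.7]

```text
time_s: 3.97
eef_pos: [0.4878, 0.0505, 0.1863]
tcp_rot: [3.14, 0.087, -0.0]
contact_force: [-0.1, 0.4, -2.7]
finger_gap: 0.0507
```

```bash
python3 - <<'E'
from h import *
for n in("scene","top"):
    im=imaging.snapshot(n); cv2.imwrite(f"pics/{n}3.png",im[:,:,::-1])
s=sensors.sense();print(s["time_s"],s["eef_pos"],s["tcp_rot"],s["contact_force"],s["finger_gap"])
E
```

```text
4.0667 [0.48786193 0.04981308 0.18630208] [ 3.13996809e+00  8.40198011e-02 -5.33294864e-05] [ 0.34147771  0.1983549  -1.54228562] 0.05070834305572348
```

View pics/scene3.png

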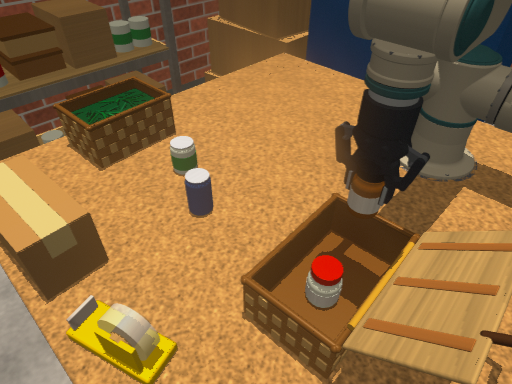

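View pics/top3.png

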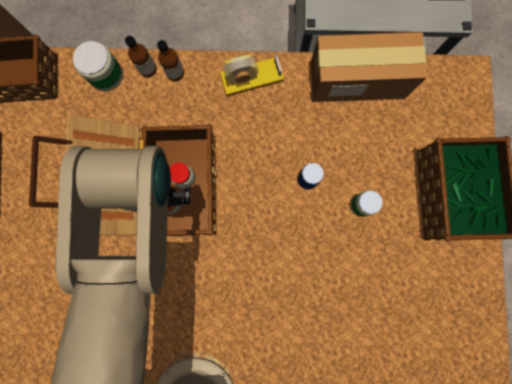

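Both views show the jar held upright: its underside is at about (363,211) in the scene view, over the free near end of the basket, with the packed cap clear at (326,268). I'll lower it.

Emit:
jog_arm:
  moves:
    - [0,0,0.02,0,0.7]
    - [0,0,0.045,0,0.7]
    - [0,0,0.07,0,0.7]
    - [0,0,0.095,0,0.7]
    - [0,0,0.115,0,0.7]
    - [0,0,0.128,0,0.7]
    - [0,0,0.137,0,0.7]
    - [0,0,0.143,0,0.7]
    - [0,0,0.146,0,0.7]
    - [0,0,0.146,0,0.7]
    - [0,0,0.146,0,0.7]

```text
time_s: 4.98
eef_pos: [0.4885, 0.0508, 0.0411]
tcp_rot: [3.14, 0.086, 0.002]
contact_force: [1.0, 0.3, -2.0]
finger_gap: 0.0509
```

Emit:
jog_arm:
  moves:
    - [0,0,0.001,0,0.7]
    - [0,0,0.002,0,0.7]
    - [0,0,0.003,0,0.7]
    - [0,0,0.004,0,0.7]
    - [0,0,0.005,0,0.7]
    - [0,0,0.005,0,0.7]

```text
time_s: 5.48
eef_pos: [0.4882, 0.051, 0.0362]
tcp_rot: [3.14, 0.086, 0.001]
contact_force: [-3.0, 0.7, 4.3]
finger_gap: 0.0509
```

Emit:
jog_arm:
  moves:
    - [0,0,0,0,0.3]
    - [0,0,0,0,0.2]
    - [0,0,0,0,0.1]
    - [0,0,0,0,0.1]
    - [0,0,0,0,0.1]
    - [0,0,0,0,0.1]
    - [0,0,0,0,0.1]
    - [0,0,0,0,0.1]

```text
time_s: 6.15
eef_pos: [0.4879, 0.0509, 0.0353]
tcp_rot: [3.14, 0.086, 0.0]
contact_force: [0.2, 0.3, -0.5]
finger_gap: 0.0771
```

```bash
python3 - <<'E'
from h import *
for n in("scene",):
    im=imaging.snapshot(n); cv2.imwrite(f"pics/{n}4.png",cv2.resize(im[150:384,240:512,::-1],None,fx=2,fy=2))
s=sensors.sense();print(s["time_s"],s["eef_pos"],s["tcp_rot"],s["contact_force"],s["finger_gap"])
E
```

```text
6.2 [0.48790446 0.05093294 0.03526572] [3.14033772e+00 8.60095052e-02 4.74425598e-05] [-1.32587178  0.81761342 -0.37203518] 0.07710053934151376
```

View pics/scene4.png

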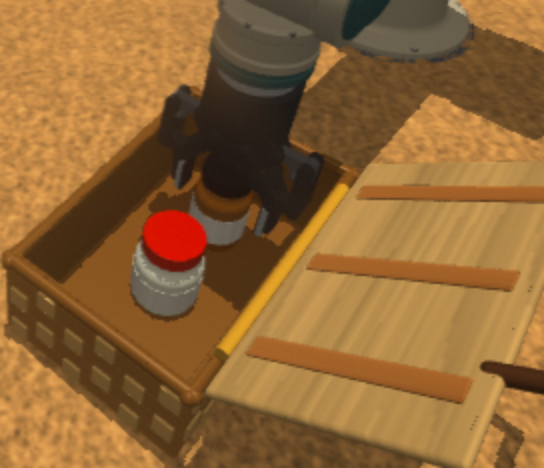

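The jar is released and upright at about crop (220,215), beside the packed jar at (170,265), and the fingers are clear of it. I'll retreat straight up.

Emit:
jog_arm:
  moves:
    - [0,0,-0.01,0,0.1]
    - [0,0,-0.03,0,0.1]
    - [0,0,-0.06,0,0.1]
    - [0,0,-0.09,0,0.1]
    - [0,0,-0.12,0,0.1]
    - [0,0,-0.15,0,0.3]
    - [0,0,-0.18,0,0.3]
    - [0,0,-0.21,0,0.3]
    - [0,0,-0.24,0,0.3]
    - [0,0,-0.265,0,0.3]
    - [0,0,-0.27,0,0.3]
    - [0,0,-0.27,0,0.3]

```text
time_s: 7.2
eef_pos: [0.4883, 0.051, 0.308]
tcp_rot: [3.14, 0.086, 0.007]
contact_force: [0.2, 0.6, 0.0]
finger_gap: 0.0599
```

```bash
python3 - <<'E'
from h import *
np.set_printoptions(precision=4,suppress=True)
for n in("scene","top"):
    im=imaging.snapshot(n); cv2.imwrite(f"pics/{n}5.png",im[:,:,::-1])
s=sensors.sense();print(s["time_s"],s["eef_pos"],s["tcp_rot"],s["contact_force"],s["finger_gap"])
T=lambda x,y:(20+x/3,110+y/3)
SB=lambda x,y:(240+x/2,190+y/2)
o1,a=ray("top",*T(155,97));_,b=ray("top",*T(47,82));n=np.cross(a,b)
for q in((500,288),(540,296)):
    o,d=ray("scene",*SB(*q));P=o+d*(n@(o1-o))/(n@d);print(P)
h=np.array([.5488,.139,.106]);print("leg P dist from hinge",np.hypot(P[1]-h[1],P[2]-h[2]),np.arctan2(P[2]-h[2],-(P[1]-h[1])))
E
```

```text
7.3 [0.4876 0.051  0.3043] [ 3.1403  0.0861 -0.0021] [-0.6193  0.0589 -0.9158] 0.05968367788429488
[0.6111 0.2738 0.2085]
[0.6105 0.2886 0.2194]
leg P dist from hinge 0.1877245770924622 2.4931274528698055
```

View pics/scene5.png

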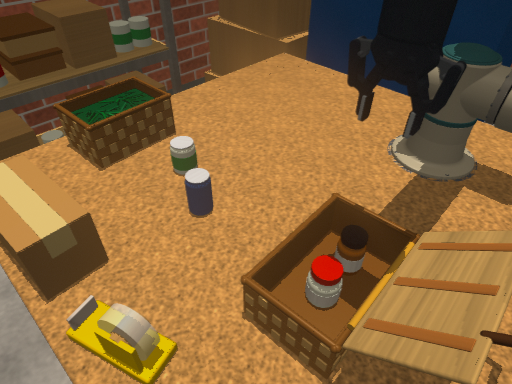

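View pics/top5.png

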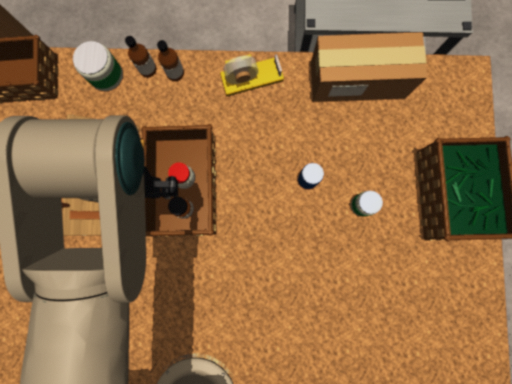

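Both views show both jars upright in the basket: the amber cap at (352,236) scene / (179,207) top, and the packed cap unmoved at (326,268). The leg seen from two views gives a lid angle of 2.49, so the bar is at z≈0.242. Next I move over the bar.

Emit:
jog_arm:
  moves:
    - [0.007,-0.03,0,0,0.35]
    - [0.016,-0.065,0,0,0.35]
    - [0.025,-0.1,0,0,0.35]
    - [0.034,-0.135,0,0,0.35]
    - [0.042,-0.17,0,0,0.35]
    - [0.051,-0.205,0,0,0.35]
    - [0.059,-0.24,0,0,0.35]
    - [0.064,-0.258,0,0,0.35]
    - [0.066,-0.266,0,0,0.35]
    - [0.066,-0.266,0.005,0,0.35]
    - [0.066,-0.266,0.01,0,0.35]
    - [0.066,-0.266,0.01,0,0.35]

```text
time_s: 8.3
eef_pos: [0.539, 0.3186, 0.2933]
tcp_rot: [3.139, 0.084, -0.004]
contact_force: [0.4, -0.0, -0.9]
finger_gap: 0.0556
```

```bash
python3 - <<'E'
from h import *
for n in("scene","top"):
    im=imaging.snapshot(n); cv2.imwrite(f"pics/{n}6.png",im[:,:,::-1])
s=sensors.sense();print(s["time_s"],s["eef_pos"],s["tcp_rot"],s["contact_force"],s["finger_gap"])
E
```

```text
8.4 [0.5392389  0.31872592 0.29504511] [ 3.13991293e+00  8.33476733e-02 -8.45171092e-04] [-0.18489339 -0.31749415  0.75261363] 0.05535283093699208
```

View pics/top6.png

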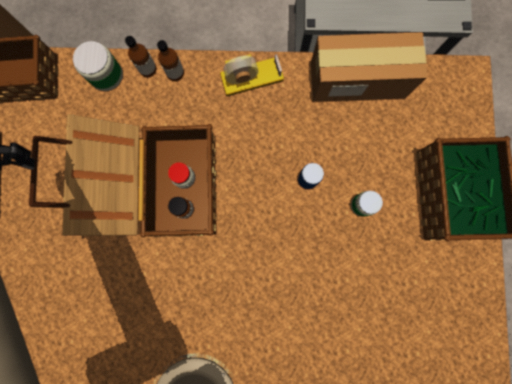

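View pics/scene6.png

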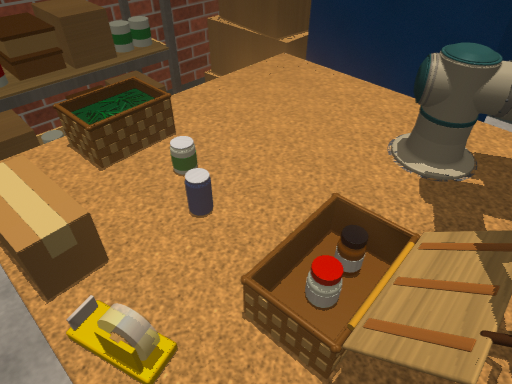

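```bash
python3 - <<'E'
from h import *
np.set_printoptions(precision=4,suppress=True)
for P in((.539,.319,.3),(.539,.291,.3),(.539,.277,.32),(.539,.32,.241)): print(P,np.round(proj("top",P),1))
im=cv2.imread("pics/top6.png");cv2.imwrite("pics/t6c.png",cv2.resize(im[110:240,0:150],None,fx=4,fy=4,interpolation=cv2.INTER_CUBIC))
E
```

```text
(0.539, 0.319, 0.3) [ 15.9 164.2]
(0.539, 0.291, 0.3) [ 30.4 164.6]
(0.539, 0.277, 0.32) [ 31.  162.4]
(0.539, 0.32, 0.241) [ 34.6 170.5]
```

View pics/t6c.png

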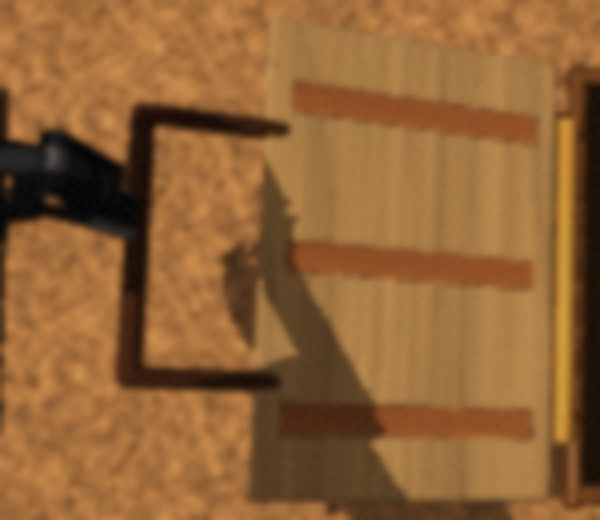

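The crop shows the inner finger's tip at about (33,166), where projection puts it, and the bar at x≈34.5. So the fingers will straddle the bar, and I'll descend.

Emit:
jog_arm:
  moves:
    - [0,0,0.015,0,0.35]
    - [0,0,0.03,0,0.35]
    - [0,0,0.045,0,0.35]
    - [0,0,0.055,0,0.35]
    - [0,0,0.065,0,0.35]
    - [0,0,0.07,0,0.35]
    - [0,0,0.072,0,0.35]
    - [0,0,0.072,0,0.35]

```text
time_s: 9.07
eef_pos: [0.5393, 0.32, 0.2233]
tcp_rot: [3.14, 0.086, 0.0]
contact_force: [-0.0, 0.4, 0.1]
finger_gap: 0.0556
```

```bash
python3 - <<'E'
from h import *
im=imaging.snapshot("top");cv2.imwrite("pics/t7c.png",cv2.resize(im[110:240,0:150,::-1],None,fx=4,fy=4,interpolation=cv2.INTER_CUBIC))
s=sensors.sense();print(s["time_s"],s["eef_pos"],s["contact_force"],s["finger_gap"])
for P in((.539,.291,.225),(.539,.277,.24)): print(P,np.round(proj("top",P),1))
E
```

```text
9.1167 [0.53939081 0.32018952 0.22389248] [0.66795748 0.57946565 0.38595152] 0.05565269293125746
(0.539, 0.291, 0.225) [ 52.8 172.4]
(0.539, 0.277, 0.24) [ 55.3 171.1]
```

View pics/t7c.png

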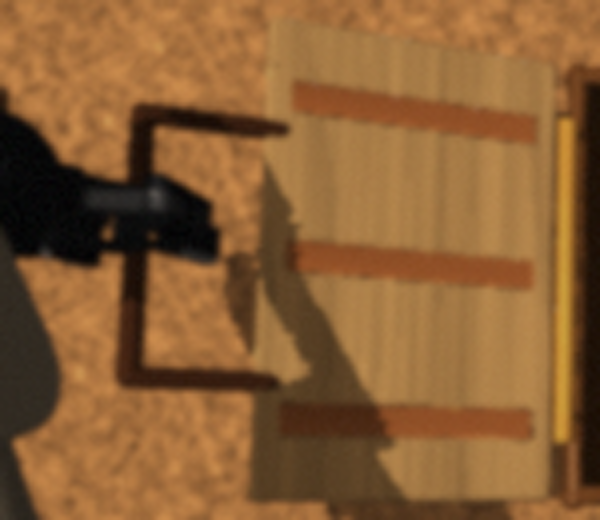

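The inner finger now passes through the loop, with its tip at crop (205,240) and the bar between the fingers. Now I close.

Emit:
jog_arm:
  moves:
    - [0,0,0,0,0.5]
    - [0,0,0,0,0.7]
    - [0,0,0,0,0.85]
    - [0,0,0,0,1]
    - [0,0,0,0,1]
    - [0,0,0,0,1]
    - [0,0,0,0,1]
    - [0,0,0,0,1]
    - [0,0,0,0,1]
    - [0,0,0,0,1]
  grip_force: 40

```text
time_s: 9.95
eef_pos: [0.5393, 0.321, 0.2239]
tcp_rot: [-3.139, -0.087, -0.002]
contact_force: [0.6, 5.2, 1.3]
finger_gap: 0.0106
```

```bash
python3 - <<'E'
from h import *
im=imaging.snapshot("top");cv2.imwrite("pics/t8c.png",cv2.resize(im[110:240,0:150,::-1],None,fx=4,fy=4,interpolation=cv2.INTER_CUBIC))
s=sensors.sense();print(s["time_s"],s["eef_pos"],s["contact_force"],s["finger_gap"])
E
```

```text
10.0 [0.53931358 0.32104379 0.22388136] [0.82278747 4.85270097 1.77948375] 0.010403850301320926
```

View pics/t8c.png

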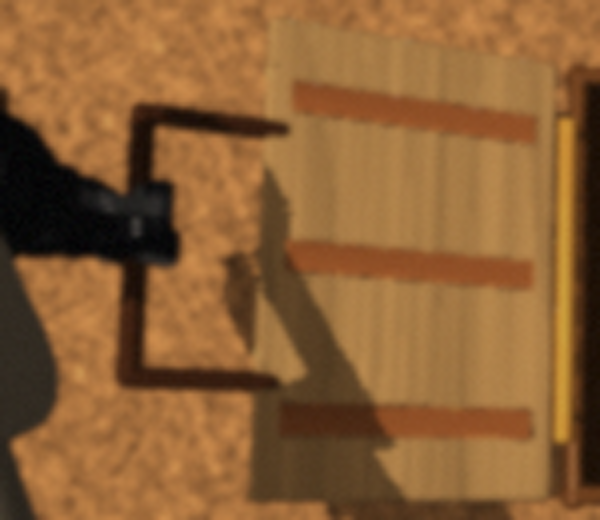

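Gripped: the gap is 10.5 mm on the bar. I'll swing along the arc, stopping first at about 1.82 rad to check.

Emit:
jog_arm:
  moves:
    - [0,0.0026,-0.0034,0,1]
    - [0,0.0084,-0.0105,0,1]
    - [0,0.0174,-0.0205,0,1]
    - [0,0.0304,-0.0331,0,1]
    - [0,0.0443,-0.0446,0,1]
    - [0,0.0591,-0.0549,0,1]
    - [0,0.0747,-0.064,0,1]
    - [0,0.0908,-0.0717,0,1]
    - [0,0.1076,-0.0782,0,1]
    - [0,0.116,-0.081,0,1]
    - [0,0.122,-0.0826,0,1]
    - [0,0.1248,-0.0833,0,1]
    - [0,0.1248,-0.0833,0,1]
    - [0,0.1248,-0.0833,0,1]

```text
time_s: 11.17
eef_pos: [0.5465, 0.1958, 0.3092]
tcp_rot: [-3.139, -0.086, -0.007]
contact_force: [0.4, 3.1, 9.0]
finger_gap: 0.0104
```

```bash
python3 - <<'E'
from h import *
for n in("scene","top"):
    im=imaging.snapshot(n); cv2.imwrite(f"pics/{n}9.png",im[:,:,::-1])
s=sensors.sense();print(s["time_s"],s["eef_pos"],s["tcp_rot"],s["contact_force"],s["finger_gap"])
E
```

```text
11.2667 [0.54645226 0.19597963 0.30919694] [-3.13854869 -0.08662216 -0.00732717] [0.48620836 2.87454878 8.70423392] 0.010144729343449486
```

View pics/scene9.png

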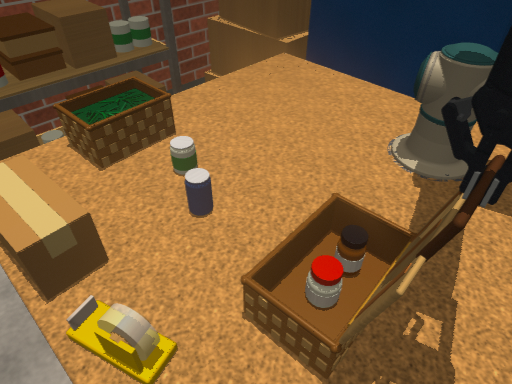

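The scene view shows the lid nearly upright with the fingers on the bar at about (475,185); the jars have not moved. The chord travelled gives an angle of about 1.825. I'll ease the 9 N vertical preload and finish the swing.

Emit:
jog_arm:
  moves:
    - [0,0.003,-0.003,0,1]
    - [0,0.009,-0.0045,0,1]
    - [0,0.017,-0.006,0,1]
    - [0,0.026,-0.0075,0,1]
    - [0,0.035,-0.0085,0,1]
    - [0,0.043,-0.0092,0,1]
    - [0,0.049,-0.0096,0,1]
    - [0,0.053,-0.0097,0,1]
    - [0,0.055,-0.0097,0,1]
    - [0,0.056,-0.0097,0,1]
    - [0,0.056,-0.0097,0,1]
    - [0,0.056,-0.0097,0,1]
    - [0,0.056,-0.0097,0,1]

```text
time_s: 12.35
eef_pos: [0.5493, 0.1394, 0.3167]
tcp_rot: [3.14, 0.086, 0.002]
contact_force: [5.2, 1.0, 5.9]
finger_gap: 0.0103
```

```bash
python3 - <<'E'
from h import *
for n in("scene","top"):
    im=imaging.snapshot(n); cv2.imwrite(f"pics/{n}10.png",im[:,:,::-1])
    b=im[110:290,40:280] if n=="top" else im[100:384,240:512]
    cv2.imwrite(f"pics/{n}10c.png",cv2.resize(b[:,:,::-1],None,fx=3 if n=="top" else 2,fy=3 if n=="top" else 2,interpolation=cv2.INTER_CUBIC))
s=sensors.sense();print(s["time_s"],s["eef_pos"],s["tcp_rot"],s["contact_force"],s["finger_gap"],abs(s["joint_velocities"]).max())
d=s["eef_pos"]-np.array([.5393,.3210,.2239]);yb=d@np.array([-np.sin(.055),np.cos(.055),0]);print("angle",np.arctan2(.1347+d[2],.1803+yb) if 0 else np.arctan2(.1347+d[2],-(.1803+yb)),yb)
E
```

```text
12.45 [0.54935118 0.13947077 0.316733  ] [3.14035834e+00 8.57940417e-02 1.93830267e-03] [4.70370834 1.7986754  5.72552805] 0.010502387431577637 0.0020108747556694256
angle 1.5641720066112568 -0.18180727348283934
```

View pics/scene10c.png

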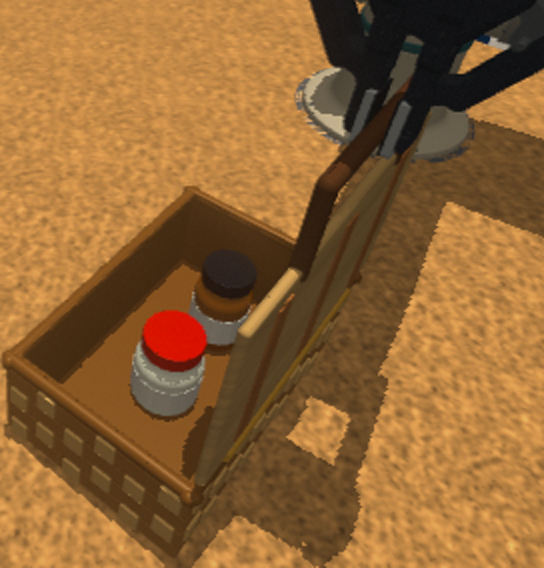

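View pics/top10c.png

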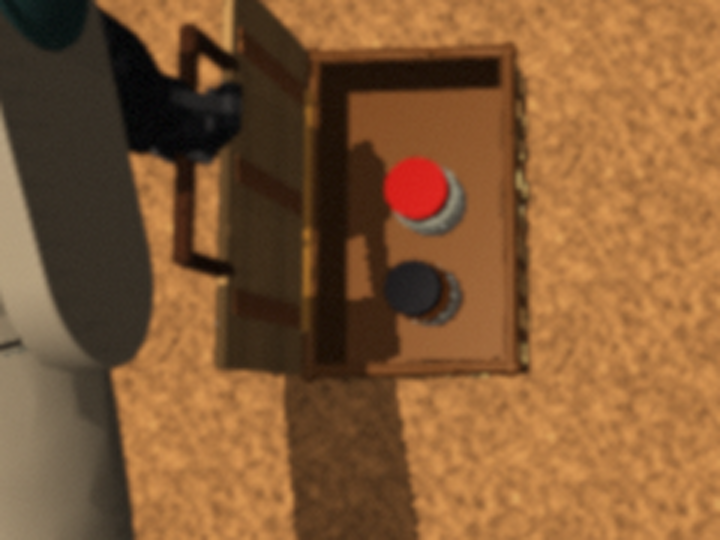

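```bash
python3 - <<'E'
from h import *
np.set_printoptions(precision=4,suppress=True)
P,e=tri((103,120.7),(404,191.5));print(P,e)
a=plane("top",103,120.7,.331);b=plane("top",100.7,197.3,.331);m=(a+b)/2;print(a,b,m)
yh=np.array([-np.sin(.055),np.cos(.055),0])
h=np.array([.5488,.139,.106])
for Q in(P,m): d=Q-h;print("angle",np.arctan2(d[2],-(d@yh)),np.hypot(d[2],d@yh))
E
```

```text
[0.6184 0.1426 0.3327] 0.0014553489280832014
[0.6188 0.1441 0.331 ] [0.476  0.1361 0.331 ] [0.5474 0.1401 0.331 ]
angle 1.5698079157877518 0.2266857557663425
angle 1.5759786199648205 0.2250030213520902
```

The lid measures 1.56–1.58 rad by every route. The grasp point is within about 3 mm of the bar's middle, and the arm is still. I'm handing in.

Emit:
jog_arm:
  moves:
    - [0,0,0,0,1]
    - [0,0,0,0,1]
    - [0,0,0,0,1]

```text
time_s: 12.7
eef_pos: [0.5494, 0.1395, 0.3167]
tcp_rot: [3.14, 0.086, 0.002]
contact_force: [5.2, 1.2, 6.0]
finger_gap: 0.0107
```

```bash
python3 - <<'E'
from h import *
s=sensors.sense();print(s["time_s"],s["eef_pos"],s["contact_force"],s["finger_gap"],abs(s["joint_velocities"]).max())
print(manip.close_job())
E
```

```text
12.7 [0.54935121 0.13947732 0.31673814] [5.20429882 1.20556072 6.04576907] 0.010694935609509501 0.002098849283849585
the job is handed in; nothing more can be done
None
```

I set the amber jar upright on the basket floor beside the packed jar. I then swung the lid up by its loop to its balance point and handed the job in at 12.7 s, still gripping the loop.

- **Lid angle:** it came out at 1.564 rad from the arm's travel, 1.570 from two camera views and 1.576 from the top view alone.
- **Grip and stillness:** the grasp point was within about 3 mm of the bar's middle. The arm was still, with the fingers closed on the bar at a 10.7 mm gap; the bar is nominally 12 mm.
- **Goods:** in the last pictures both jars stood upright and clear of the lid. The tub and can were in their starting places in every picture I viewed up to the lid swing.
- **Remaining disagreement:** a steady force of about 8 N remained on the tool (5 N along x, 6 N up). The measured path also ran about 2 mm off the ideal arc partway through the swing.

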